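# Press a bush home with a locking clamp

## Robot

A 6-joint arm with a two-finger parallel gripper is mounted at the origin on the work surface. World frame = base frame: x ahead of the robot, y to its left, z up, the work surface at z = 0. Lengths are in mm, angles in rad, forces in N, time in s.
With the tool pointing down it reaches from about 375 to 900 mm from the base axis. Payload 3.1 kg.
Tool frame: the origin (TCP) lies at the very end of the fingers, on their centre line; the grasp point (between the pads) lies 19 mm behind it; x points along the fingers, z is the direction in which the jaws open and shut, and the axes are right-handed (so a half turn about x gives the same grasp; the last joint's range is limited). The gripper opens to 85 mm and grips with 20 to 120 N. Pads are 22 mm wide; open, the fingers measure 114 mm over their backs; the gripper's body (76 mm by 85 mm) begins 54 mm behind the grasp point. The pads swing forward as they close: fully open they stand 13 mm farther back than shut.
Start: joints at [-1.317, 0.527, 1.433, -0, 1.181, -0.178], TCP at [261.585, -567.6, 231.31] pointing down, gripper open.
Joint ranges: [-3.08, 3.08], [-0.75, 2.2], [0.22, 2.44], [-1.43, 4.57], [0, 2.65], [-2.85, 2.85]. Speed limits (rad/s): [2.79, 2.79, 3.14, 3.14, 3.14, 3.14].

## Interface

Orientations are given as a 3x3 rotation matrix whose columns are the frame's x, y, z axes.
In Python, from rig import arm gives the robot as it stands.
- The arm moves only by the shell command python3 -m crank 'ROWS' [FORCE]. ROWS is JSON, a list of rows, each a list of 7 numbers: the shift along the tool's x, y, z in m, then the turn, a rotation vector about the tool's x, y, z in rad, then the opening in per cent of the stroke, from 0 (shut) to 100 (fully open). A call has 1 to 5 rows; each row is the pose to reach, as a shift and turn from the pose commanded when the call began, along the tool's axes at that moment; what a row does not reach only later rows make up. A row lasts 1/8 s, in which the tool goes at most 62.5 mm and 10.7 degrees, less where a joint would pass 70% of its speed; a pose out of reach is approached as far as the arm can. A call with a gripper value outside its range is refused whole. The fingers move at their own pace and stop on an object; FORCE is the grip in N (left out, the last holds). Time passes only in rows, so rows that repeat a pose let the fingers close. It gives the time, the measured TCP pose, the force and the opening at its end, in the units of the state.
- arm.sense(): the state, without advancing time (a new reading comes with each control period).
- arm.grab_frame(name): name is "scene" or "side" or "wrist"; returns the picture (420x560x3 uint8, red, green, blue); there is no depth.
- arm.get_calibration(name): a dict with "fx", "fy", "cx", "cy" (pixels), "rvec" (rotation vector, rad) and "tvec" (3), from world to camera coordinates, as OpenCV has them. Camera axes: x right, y down, z forward; pixel columns grow to the right and rows downward; lengths in mm; the calibration is good to about 2 mm. A picture is of the moment at which its call begins: read the wrist's pose just before it. get_calibration takes no time and is no camera call; for the wrist camera it gives the pose at the moment of the call.
- arm.hand_in(): hands the job in, once; it reports no verdict.
Trained networks look in the newest picture that a camera, given by its name, has taken for a name from the list of things; names that differ only in an ending like _2 or _b are one class to them, and where a whole thing is asked for, a point or a joint stands for the part that bears it (a point fixed in the world has none). Each returns a list of dicts, best first, with "confidence" (0 to 1); they miss things now and then, are a little off and sometimes report something else, mostly with a low value. They report only what shows in the picture. A call takes as long as a camera call. They do not tell look-alikes from the thing itself.
- arm.masks_of(camera, target): "mask" (420x560 bool, what is visible of it) and "location" ([column, row] in pixels, amid what is visible of it).
The state is a dict: "time_s": time; "joint_pos": joint angles; "qd": joint speeds; "effort": joint torques, N m; "eef_pos": TCP position; "orientation": TCP orientation; "contact_force": force on the tool from outside, world axes, zero at the start; "torque": the same for the moment, N m; "finger_gap": finger opening in mm.
Only numpy, scipy, OpenCV 4.12 (cv2) and the standard library are available. Lean on these libraries where they do the work, as an engineer would, in place of code of your own. Each camera call takes 0.05 s, during which the arm holds its last target. There are 200 camera calls.

## Task

Use the locking clamp in the vise to press the brass bush home into the aluminium rocker that lies between its pads: push the clamp's upper handle down until it goes over centre and stays locked on the rocker by itself when let go, without forcing the handle on against its stop. Then lift the yellow end of the release lever so that the lock breaks and the clamp springs open, take the rocker out without letting it fall and lay it flat, bush upwards, in the middle of the green tray; touch the bush with the clamp only and leave the other things where they are.

Things in the scene. Friction and masses are not known exactly. Their poses are not given: they have to be found in the camera images.
- vise: red bench vise bolted down, 145 mm tall; it grips a steel locking C-clamp by its fixed lower handle. Origin: on the bench, under the clamp's plane, midway along the vise's jaws. The clamp lies in the vise's y-z plane, pads about 125 mm to -y of the origin, handles to +y. Vise screw and bar point to -x, under 75 mm high. Handle and release lever turn about axes parallel to vise x.
- handle_end (a point): middle of the top face of the clamp's moving upper handle, 10 mm short of its free end. Handle: steel channel 22 mm wide, 16 mm deep, 150 mm long. A spring holds it open, sloping up to its end at 30 to 48 degrees; to lock, its end goes 60 to 95 mm down and 20 to 35 mm outwards (vise +y). How far differs unseen: opening, adjusting screw and the clamp's tilt in the vise (up to 4 degrees) vary.
- release_tab (a point): centre of the rolled yellow end of the release lever, a round bar 14 mm long across the clamp (vise x) and 10 mm thick, free all round; when locked it lies about 33 mm beyond (vise +y) and 20 mm below handle_end, with 45 mm or more clear below. Moves with the handle. Lifted 15 to 30 mm with about 3 N (pinch its two ends from above) it breaks the lock; handle and lever then swing up 75 to 110 mm
- release_lever (a joint): angle of the release lever on the handle: 0 at rest, grows to 0.4 rad as its yellow end is lifted towards the handle; its pin lies 88 mm from the centre of the yellow end
- upper_pad (a point): middle of the lower face of the upper pad (22 mm across) on the moving arm; 26 to 40 mm above the lower pad when open, about 13 mm when locked on the rocker with the bush home
- lower_pad (a point): middle of the top face of the fixed lower pad (26 mm across), 150 mm above the bench, on which the rocker lies. Pads, arms and handle of the clamp are 16 to 22 mm wide; the throat is open towards vise -y and to both sides
- jaw: the moving arm of the clamp with the upper pad, carrying the handle, link and release lever; origin on its pivot, 65 mm behind the pads
- rocker_mid (a point): centre (half-way up) of the aluminium rocker in the clamp, a flat straight bar with round ends, 170 mm long (its x), 30 mm wide (y), 10 mm thick (z), 130 g: it lies balanced on the lower pad, its length across the clamp (about vise x), and can be gripped across its width near either end, about 65 mm from its middle, clear of the clamp, and drawn out to vise -y once the clamp is open
- bush (a joint): how far the brass flanged bush in the middle of the rocker has been pressed in: 0 to 0.0012 m at the start (flange, 24 mm across and 3 mm thick, standing 4 to 5 mm off the face), 0.005 m home, flange down on the face. A press fit: it takes over 20 N
- rocker: the rocker as a body with its bush; origin under its middle, z up through the bush
- done_tray: green open tray for finished rockers, fixed to the bench, 240 mm (x) by 130 mm (y), 34 mm tall, walls and floor 4 mm; origin in the middle of its underside; to the left or the right of the vise
- stock_tray: blue tray of the same size, for rockers still to be done; holds the spare rocker
- spare_rocker: a second aluminium rocker with a proud brass bush, waiting in the blue tray; a bystander
- spanner: steel open spanner, about 190 mm long, flat on the bench; a bystander
- screwdriver: screwdriver with a red handle, about 200 mm long; a bystander
- hammer: hammer with a wooden handle, about 280 mm long; a bystander
- oil_bottle: green bottle with a green cap, 60 mm across and 170 mm tall; a bystander
- grease_tin: blue tin, 84 mm across and 70 mm tall; a bystander
- loose_bush: loose brass flanged bush standing on its 24 mm flange, 10 mm tall; a bystander
- handle: the upper handle; origin on its pin by the clamp's arm, y along it to the end. Pushed down near the end it takes 2 to 4 N freely, 7 to 15 N as the bush goes in, 5 to 20 N on the way to dead centre (more if the screw is set tight); there the push drops to nothing and the handle runs the last 3 to 12 mm by itself onto a hard stop, locked. Over 7 N on the handle once on the stop is forcing it.
Mind the look-alikes: they are no part of the job. What is shaped like the rocker but black or purple is not meant.

How it is judged:
By the outcome, as a careful person would: the job done as asked, in the order asked, and still so for the second after the job is handed in, with the robot touching nothing.
It also fails if it takes over 72 s, if anything falls off the work surface, if the arm or the gripper's body presses on something with over 40 N, if the wrist force passes 120 N, or if a joint passes its speed limit or range.

## Working session

There is one attempt and no reset: what is moved stays moved. The work goes in short steps, Python scripts to look and compute and a shell command to move; the robot and the scene stay as the last step left them, time stands still between calls to the robot, and variables do not carry over. Pictures are saved under pics/ and viewed, about 8 in all and at most 12, crops included, and the job is handed in when it is done.

```bash
ls; mkdir -p pics
cat > h.py <<'E'
import numpy as np, cv2
from rig import arm
def grab(n,f):
    c=arm.get_calibration(n); im=arm.grab_frame(n); cv2.imwrite('pics/'+f,im[:,:,::-1]); return c,im
def cal(c):
    R=cv2.Rodrigues(np.array(c['rvec'],float))[0]; t=np.array(c['tvec'],float).ravel()
    K=np.array([[c['fx'],0,c['cx']],[0,c['fy'],c['cy']],[0,0,1.]]); return K,R,t
def ray(c,p):
    K,R,t=cal(c); d=R.T@np.linalg.solve(K,[p[0],p[1],1]); return -R.T@t,d/np.linalg.norm(d)
def onz(c,p,z):
    o,d=ray(c,p); return o+d*(z-o[2])/d[2]
def proj(c,X):
    K,R,t=cal(c); q=K@(R@np.array(X,float)+t); return q[:2]/q[2]
def tri(rays):
    A=np.zeros((3,3));b=np.zeros(3)
    for o,d in rays: P=np.eye(3)-np.outer(d,d);A+=P;b+=P@o
    X=np.linalg.solve(A,b); return X,[float(np.linalg.norm((np.eye(3)-np.outer(d,d))@(X-o))) for o,d in rays]
def st():
    s=arm.sense(); print('t',s['time_s'],'p',np.round(s['eef_pos'],1),'F',np.round(s['contact_force'],1),'gap',s['finger_gap']); return s
E
python3 - <<'E'
from h import *
np.set_printoptions(precision=3,suppress=True)
s=st(); print(s['orientation'])
C={}
ims=[]
for n in ('scene','side'):
    C[n],im=grab(n,n+'0.png'); ims.append(im)
    print(n,ray(C[n],(280,210)))
    for t in ('vise','handle_end','release_tab','upper_pad','lower_pad','rocker','rocker_mid','done_tray','stock_tray','handle'):
        try:
            for r in arm.masks_of(n,t)[:3]: 
                if r['confidence']>.2: print(n,t,round(r['confidence'],2),np.round(r['location'],1),int(r['mask'].sum()))
        except Exception as e: print(n,t,e)
E
```

```text
pics
t 0.0 p [ 261.4 -566.9  230.3] F [0.5 1.  0.1] gap 85.24625901479716
[[-0.001  0.908  0.418]
 [ 0.002  0.418 -0.908]
 [-1.     0.    -0.002]]
scene (array([ 791.38 ,  535.98 , 1085.207]), array([-0.224, -0.473, -0.852]))
scene vise 0.85 [272.8 231.8] 3979
scene handle_end 0.58 [285.1 201.4] 311
scene release_tab 0.58 [300.1 210.4] 27
scene upper_pad 0.97 [275.6 205.1] 476
scene upper_pad 0.45 [270.6 232.5] 4022
scene lower_pad 0.82 [277.1 204.9] 937
scene rocker 0.94 [306.  186.5] 348
scene rocker 0.86 [246.3 188.8] 435
scene rocker 0.75 [375.9 244.4] 462
scene rocker_mid 0.94 [375.1 240.4] 437
scene rocker_mid 0.75 [315.1 135.6] 270
scene rocker_mid 0.73 [249.8 188.6] 447
scene done_tray 0.7 [347.7 311.9] 4270
scene done_tray 0.49 [259.7 327.6] 860
scene stock_tray 0.9 [244.2 157.8] 1951
scene handle 0.77 [285.1 205.8] 343
side (array([ -40.573,  895.971, 1033.205]), array([ 0.428, -0.645, -0.633]))
side vise 0.76 [271.5 234.2] 2928
side handle_end 0.47 [270.3 194.3] 135
side release_tab 0.51 [202.7 223.6] 177
side upper_pad 0.83 [276.9 197.9] 321
side lower_pad 0.85 [276.7 202. ] 560
side rocker 0.85 [317.5 306.1] 564
side rocker 0.8 [291.1 193.7] 273
side rocker 0.67 [333.6 240.1] 241
side rocker_mid 0.76 [292.9 196.5] 281
side rocker_mid 0.74 [318.7 304.6] 431
side rocker_mid 0.72 [332.  238.5] 299
side done_tray 0.74 [278.1 196.5] 305
side done_tray 0.66 [237.6 306.6] 3208
side done_tray 0.59 [337.8 172. ] 339
side stock_tray 0.95 [333.1 193.1] 1047
side handle 0.74 [273.  197.1] 188
```

View pics/scene0.png

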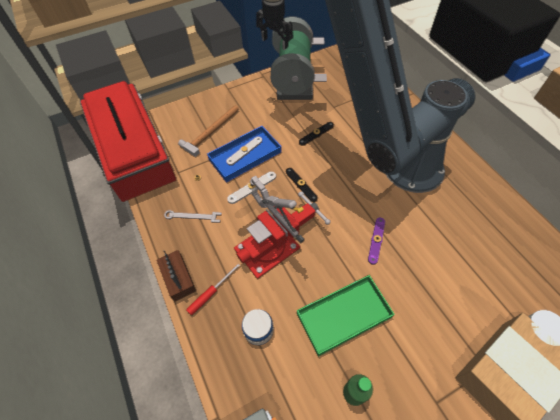

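View pics/side0.png

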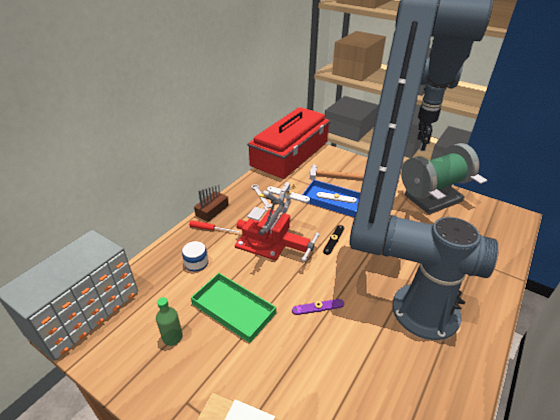

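Both pictures show the vise at scene (268,240) / side (270,235). Candidates for the rocker in the scene picture:
- silver in the clamp (252,187): this one fits the description
- spare in the blue tray (245,151)
- black (302,183) and black (316,133)
- purple (377,240)

The green tray is at (346,313). Next I'll take a close crop of the clamp.

Run:
```python
from h import *
a=cv2.imread('pics/scene0.png')[160:280,215:345]; b=cv2.imread('pics/side0.png')[170:270,225:335]
f=lambda i:cv2.resize(i,(400,int(400*i.shape[0]/i.shape[1])),interpolation=cv2.INTER_CUBIC)
a,b=f(a),f(b); H=max(len(a),len(b)); P=lambda i:np.vstack([i,np.zeros((H-len(i),400,3),np.uint8)])
cv2.imwrite('pics/c0.png',np.hstack([P(a),P(b)]))
cs,cd=arm.get_calibration('scene'),arm.get_calibration('side')
print('tray floor centre scene',onz(cs,(345,314),34), 'side',onz(cd,(234,305),34))
print('vise',onz(cs,(267,240),60),onz(cd,(268,236),60))
print('rocker',tri([ray(cs,(252,187)),ray(cd,(291,194))]))
print('rocker ends z155',onz(cs,(231,197),155),onz(cs,(274,176),155))
print(arm.sense()['joint_pos'])
```

```text
tray floor centre scene [512.62084578 337.07983195  34.        ] side [495.79945589 340.35826503  34.        ]
vise [605.74482705  42.49161895  60.        ] [571.45566594  50.83255445  60.        ]
rocker (array([ 578.90162674, -104.43232518,  144.63451795]), [4.7744101553350715, 4.774410155335066])
rocker ends z155 [653.46820347 -88.95901    155.        ] [506.90738661 -97.2397462  155.        ]
[-1.31745689e+00  5.27479887e-01  1.43271942e+00 -3.97907200e-05
  1.18140480e+00 -1.78505908e-01]
```

View pics/c0.png

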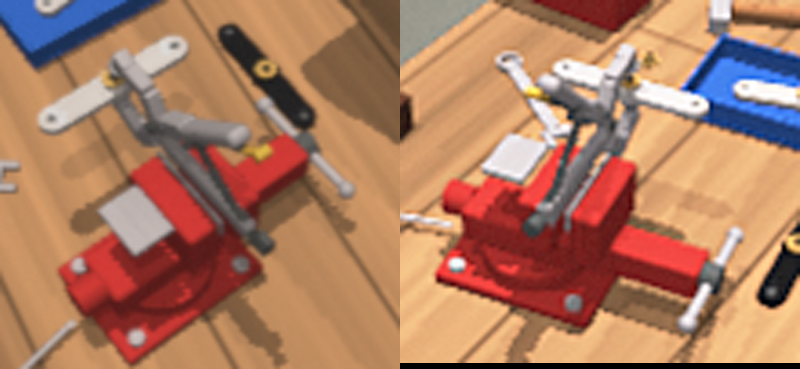

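The crops show the silver rocker with its proud bush between the pads, so the choice is confirmed. The handle end is at scene (292,203) / side (266,194), and the yellow tab at scene (299.5,209) / side (261.6,195). Now I'll triangulate and work out the move to a close view.

```bash
cat >> h.py <<'E'
from scipy.spatial.transform import Rotation as Ro
def down(deg):
    "tool x down, tool z (jaw dir) at heading deg"
    a=np.radians(deg); z=np.array([np.cos(a),np.sin(a),0]); x=np.array([0,0,-1.]); return np.column_stack([x,np.cross(z,x),z])
def go(target,Rt=None,s=None):
    s=s or arm.sense(); R=np.array(s['orientation']); d=R.T@(np.array(target,float)-s['eef_pos'])/1000
    rv=np.zeros(3) if Rt is None else Ro.from_matrix(R.T@Rt).as_rotvec()
    print('shift',np.round(d,4),'turn',np.round(rv,3),'rows>=',np.round(max(np.linalg.norm(d)/.0625,np.linalg.norm(rv)/np.radians(10.7)),1))
E
python3 - <<'E'
from h import *
np.set_printoptions(precision=1,suppress=True)
cs,cd=arm.get_calibration('scene'),arm.get_calibration('side')
S=lambda p:(215+p[0]/3.077,160+p[1]/3.077); D=lambda p:(225+(p[0]-400)/3.636,170+p[1]/3.636)
for n,a,b in [('handle end',(240,130),(546,82)),('tab',(260,151),(533,92)),('fixed handle end',(262,242),(533,228)),('padtop',(118,58),(628,50)),('rocker far',(48,120),(565,68)),('rocker near',(178,47),(700,105)),('bush',(108,79),(630,80))]:
    print(n,tri([ray(cs,S(a)),ray(cd,D(b))]))
go((570,-40,440),down(5))
E
```

```text
handle end (array([545.8,  94.2, 293.9]), [2.138554144921749, 2.138554144921776])
tab (array([542.1, 120.3, 299.5]), [0.3468258618140027, 0.3468258618139506])
fixed handle end (array([540.5, 127.3, 151.3]), [1.341593077037315, 1.34159307703745])
padtop (array([578.6, -83.4, 206.4]), [1.7736930527373447, 1.7736930527373316])
rocker far (array([656.4, -86.5, 151.3]), [0.9105815237106226, 0.910581523710759])
rocker near (array([ 506.9, -105.3,  154. ]), [2.870141885218128, 2.8701418852183553])
bush (array([ 586. , -100.3,  156.2]), [1.6737422716176549, 1.6737422716177102])
shift [-0.2  0.5 -0.4] turn [-1.2 -0.   0. ] rows>= 10.3
```

Run:
```python
from h import *
s=st(); s0=dict(s)
print(repr(np.array(arm.get_calibration('wrist')['tvec']).round(0)))
go((262,-567,430),None,s); go((570,-40,450),down(10),s)
```

```text
t 1.1 p [ 261.6 -567.6  231.3] F [0.5 0.6 0.1] gap 85.49654331945594
array([-625.,  -36.,  379.])
shift [-0.1987  0.0006 -0.0004] turn [0. 0. 0.] rows>= 3.2
shift [-0.2187  0.5009 -0.3501] turn [-1.313 -0.     0.   ] rows>= 10.4
```

```bash
python3 -m crank '[[-0.06,0,0,0,0,0,100],[-0.12,0,0,0,0,0,100],[-0.18,0.02,-0.02,-0.1,0,0,50],[-0.2,0.07,-0.05,-0.28,0,0,0],[-0.21,0.12,-0.09,-0.46,0,0,0]]' 30
python3 - <<'E'
from h import *
s=st(); go((570,-40,450),down(10),s)
E
```

```text
time_s: 1.72
eef_pos: [332.0, -438.9, 442.7]
orientation: [[0.002, 0.624, 0.781], [-0.004, 0.781, -0.624], [-1.0, -0.001, 0.004]]
contact_force: [1.1, -1.3, 0.2]
finger_gap: 32.0
t 1.725 p [ 332.  -438.9  442.7] F [ 1.1 -1.3  0.2] gap 31.96174843783673
shift [-0.0082  0.4602 -0.0631] turn [-0.849  0.003  0.003] rows>= 7.4
```

```bash
python3 -m crank '[[0,0.06,-0.01,-0.17,0,0,0],[0,0.12,-0.02,-0.34,0,0,0],[0,0.18,-0.03,-0.51,0,0,0],[-0.005,0.24,-0.04,-0.68,0,0,0],[-0.005,0.30,-0.045,-0.849,0,0,0]]'
python3 - <<'E'
from h import *
s=st(); go((570,-40,450),down(10),s)
E
```

```text
time_s: 2.35
eef_pos: [485.2, -175.7, 446.4]
orientation: [[0.001, -0.175, 0.985], [-0.001, 0.985, 0.175], [-1.0, -0.001, 0.001]]
contact_force: [1.3, -0.5, 1.0]
finger_gap: -0.0
t 2.35 p [ 485.2 -175.7  446.4] F [ 1.3 -0.5  1. ] gap -0.03855172058558231
shift [-0.0036  0.1188  0.1072] turn [0.001 0.001 0.001] rows>= 2.6
```

```bash
python3 -m crank '[[0,0.06,0.05,0,0,0,0],[0,0.118,0.107,0,0,0,0],[0,0.118,0.107,0,0,0,0]]'
python3 - <<'E'
from h import *
s=st(); c,im=grab('wrist','w1.png')
np.set_printoptions(precision=1,suppress=True)
print(ray(c,(280,210)))
for t in ('handle_end','release_tab','upper_pad','rocker_mid'):
    for r in arm.masks_of('wrist',t)[:3]: print(t,round(r['confidence'],2),np.array(r['location']),int(r['mask'].sum()))
for X in ([545,94,294],[542,120,299],[580,-98,155]): print(proj(c,X))
E
```

```text
time_s: 2.72
eef_pos: [571.0, -40.2, 445.6]
orientation: [[0.0, -0.172, 0.985], [0.0, 0.985, 0.172], [-1.0, 0.0, 0.0]]
contact_force: [0.6, -0.5, 0.5]
finger_gap: 0.3
t 2.725 p [571.  -40.2 445.6] F [ 0.6 -0.5  0.5] gap 0.27164647583717877
(array([557.7,  27.8, 588.9]), array([ 0.1, -0.3, -1. ]))
handle_end 0.72 [274.7  82.1] 2834
handle_end 0.54 [272.9 101.9] 3625
release_tab 0.86 [274.   19.6] 504
upper_pad 0.75 [275.1 101.7] 3655
upper_pad 0.49 [285.8 210.7] 2038
rocker_mid 0.81 [284.6 212.2] 1889
rocker_mid 0.68 [178.7 183.8] 1281
[272.2  48.9]
[273.9  13.8]
[273.9 212.2]
```

View pics/w1.png

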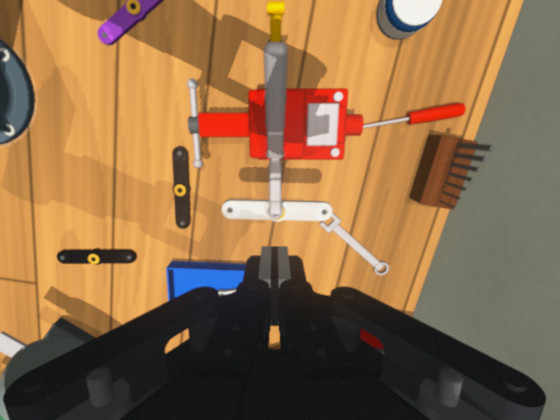

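The wrist view is straight over the clamp. Handle tip at (276,45), tab (275,9), rocker from (230,208) to (327,211) with its middle at about (278,210). Tool y lines up with the clamp plane, so vise yaw ≈10° and the rocker ≈8°.

Run:
```python
from h import *
np.set_printoptions(precision=1,suppress=True)
c=arm.get_calibration('wrist'); cs,cd=arm.get_calibration('scene'),arm.get_calibration('side')
S=lambda p:(215+p[0]/3.077,160+p[1]/3.077); D=lambda p:(225+(p[0]-400)/3.636,170+p[1]/3.636)
print('tip',tri([ray(cs,S((243,130))),ray(cd,D((543,84))),ray(c,(276,45))]))
print('tab',tri([ray(cs,S((260,151))),ray(cd,D((533,92))),ray(c,(275.5,9))]))
print('rocker',onz(c,(278.5,209.5),160),onz(c,(226,208),160),onz(c,(331,211),160))
s=st()
u=np.array([-.174,.985,0])
X=tri([ray(cs,S((243,130))),ray(cd,D((543,84))),ray(c,(276,45))])[0]
go(X-18*u+[0,0,15],None,s)
```

```text
tip (array([545.8,  95.6, 293.4]), [3.8416332020106485, 3.886262759415549, 1.4504864602060266])
tab (array([542. , 120.2, 299.5]), [0.31298203586108675, 0.42304144034581004, 0.25109672108097203])
rocker [584.1 -94.8 160. ] [ 504.9 -105.9  160. ] [663.5 -83.7 160. ]
t 2.975 p [569.5 -43.5 445.5] F [ 0.5 -0.5  0.1] gap 0.24044572078391505
shift [0.1 0.1 0. ] turn [0. 0. 0.] rows>= 2.9
```

```bash
python3 -m crank '[[0,0.06,0,0,0,0,0],[0,0.123,0.001,0,0,0,0],[0.05,0.123,0.001,0,0,0,0],[0.1,0.123,0.001,0,0,0,0],[0.14,0.123,0.001,0,0,0,0]]'; python3 -m crank '[[0.0,0,0,0,0,0,0],[0.0,0,0,0,0,0,0]]'; python3 -m crank '[[0.006,0,0,0,0,0,0],[0.012,0,0,0,0,0,0]]';python3 -m crank '[[0.006,0,0,0,0,0,0],[0.012,0.0,0,0,0,0,0]]'
python3 - <<'E'
from h import *
st()
for n,b in (('scene',(150,290,205,355)),('side',(160,260,220,345))): 
    c,im=grab(n,n+'1.png'); i=im[b[0]:b[1],b[2]:b[3],::-1]; cv2.imwrite('pics/k_%s.png'%n,cv2.resize(i,(400,int(400*i.shape[0]/i.shape[1])),interpolation=2))
a=cv2.imread('pics/k_scene.png');b=cv2.imread('pics/k_side.png');H=min(len(a),len(b));cv2.imwrite('pics/k1.png',np.hstack([a[:H],b[:H]]))
E
```

```text
time_s: 3.6
eef_pos: [549.1, 76.9, 304.2]
orientation: [[-0.001, -0.167, 0.986], [-0.0, 0.986, 0.167], [-1.0, -0.0, -0.001]]
contact_force: [0.1, -0.3, -0.7]
finger_gap: 0.1
time_s: 3.85
eef_pos: [551.3, 77.2, 307.5]
orientation: [[0.003, -0.168, 0.986], [-0.0, 0.986, 0.168], [-1.0, -0.001, 0.003]]
contact_force: [0.2, -0.1, 0.9]
finger_gap: 0.0
time_s: 4.1
eef_pos: [550.9, 78.1, 294.8]
orientation: [[0.003, -0.169, 0.986], [-0.0, 0.986, 0.169], [-1.0, -0.001, 0.003]]
contact_force: [0.3, -0.4, 3.3]
finger_gap: 0.1
time_s: 4.35
eef_pos: [550.9, 78.2, 282.3]
orientation: [[0.003, -0.169, 0.986], [-0.0, 0.986, 0.169], [-1.0, -0.001, 0.002]]
contact_force: [0.1, -1.1, 5.4]
finger_gap: -0.4
t 4.35 p [550.9  78.2 282.3] F [ 0.1 -1.1  5.4] gap -0.4224963606593751
```

View pics/k1.png

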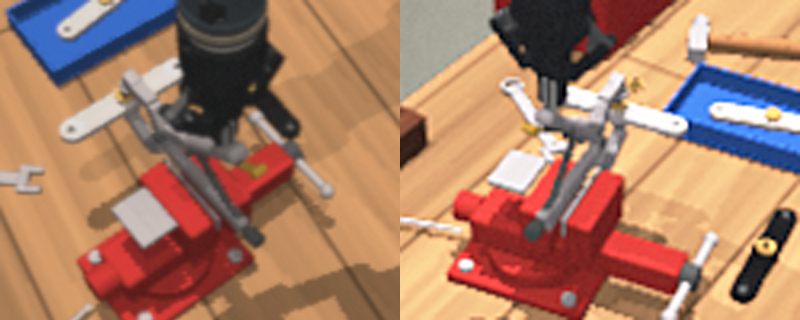

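The fingertips are on the handle about 20 mm short of its end and pushing it down; the rocker hasn't moved. I'll keep going down and outwards.

```bash
python3 -m crank '[[0.004,0.004,-0.001,0,0,0,0],[0.008,0.008,-0.002,0,0,0,0],[0.012,0.011,-0.003,0,0,0,0]]'; python3 -m crank '[[0.003,0.002,0,0,0,0,0],[0.006,0.003,0,0,0,0,0],[0.009,0.005,0,0,0,0,0]]'; python3 -m crank '[[0.003,0.001,0,0,0,0,0],[0.006,0.002,0,0,0,0,0]]'|grep -E "pos|force";python3 -m crank '[[0.003,0.001,0,0,0,0,0],[0.006,0.002,0,0,0,0,0]]'|grep -E "pos|force"
```

```text
time_s: 4.82
eef_pos: [546.1, 88.2, 269.5]
orientation: [[0.002, -0.169, 0.986], [-0.001, 0.986, 0.169], [-1.0, -0.002, 0.002]]
contact_force: [1.7, -2.3, 1.5]
finger_gap: 0.0
time_s: 5.2
eef_pos: [544.0, 93.7, 260.2]
orientation: [[-0.001, -0.169, 0.986], [0.0, 0.986, 0.169], [-1.0, 0.0, -0.001]]
contact_force: [1.0, -2.8, 1.3]
finger_gap: -0.1
eef_pos: [543.8, 95.7, 254.9]
contact_force: [-1.5, -2.6, 6.6]
eef_pos: [543.6, 97.5, 249.5]
contact_force: [-1.3, -3.0, 7.4]
```

```bash
for i in 1; do python3 -m crank '[[0.003,0.001,0,0,0,0,0],[0.006,0.002,0,0,0,0,0]]'|grep -E "pos|force";python3 -m crank '[[0.002,0.001,0,0,0,0,0],[0.004,0.001,0,0,0,0,0]]'|grep -E "pos|force"; python3 -m crank '[[0.002,0.0005,0,0,0,0,0],[0.004,0.001,0,0,0,0,0]]'|grep -E "pos|force"; done
```

```text
eef_pos: [543.2, 99.2, 243.2]
contact_force: [-0.3, -3.0, 4.7]
eef_pos: [543.0, 100.3, 238.7]
contact_force: [-0.4, -2.9, 4.0]
eef_pos: [542.8, 101.4, 234.3]
contact_force: [-1.3, -3.8, 3.0]
```

```bash
python3 -m crank '[[0.0015,0.0005,0,0,0,0,0],[0.003,0.001,0,0,0,0,0]]'|grep -E "pos|force";python3 -m crank '[[0.0015,0.0005,0,0,0,0,0],[0.003,0.0005,0,0,0,0,0]]'|grep -E "pos|force"
python3 - <<'E'
from h import *
st()
for n,b in (('scene',(150,290,205,355)),('side',(160,260,220,345))): 
    c,im=grab(n,n+'2.png'); i=im[b[0]:b[1],b[2]:b[3],::-1]; cv2.imwrite('pics/k_%s.png'%n,cv2.resize(i,(400,int(400*i.shape[0]/i.shape[1])),interpolation=2))
a=cv2.imread('pics/k_scene.png');b=cv2.imread('pics/k_side.png');H=min(len(a),len(b));cv2.imwrite('pics/k2.png',np.hstack([a[:H],b[:H]]))
E
```

```text
eef_pos: [542.8, 102.6, 231.3]
contact_force: [-0.3, -3.9, 1.1]
eef_pos: [542.8, 103.3, 228.5]
contact_force: [-0.6, -2.1, 2.0]
t 6.95 p [542.8 103.3 228.5] F [-0.6 -2.1  2. ] gap 0.07924972502918151
```

View pics/k2.png

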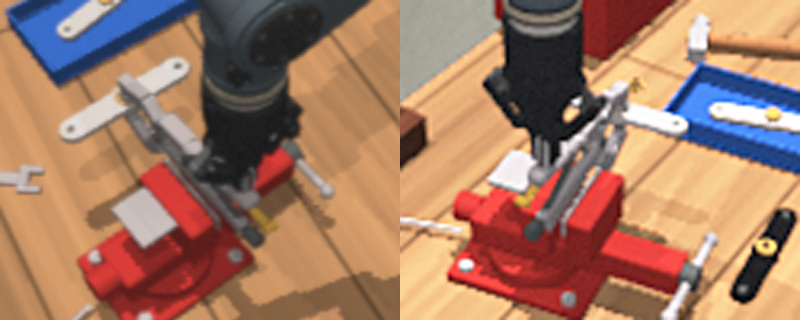

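```bash
python3 - <<'E'
from h import *
cs,cd=arm.get_calibration('scene'),arm.get_calibration('side')
print('tab',tri([ray(cs,(303.6,232.5)),ray(cd,(259.4,221.6))]))
E
python3 -m crank '[[0.001,0.0,0,0,0,0,0],[0.002,0,0,0,0,0,0]]'|grep -E "pos|force";python3 -m crank '[[0.001,0.0,0,0,0,0,0],[0.002,0,0,0,0,0,0]]'|grep -E "pos|force"
```

```text
tab (array([538.86904686, 140.22304062, 208.83161661]), [0.40411822883926435, 0.4041182288392445])
eef_pos: [542.7, 103.5, 226.6]
contact_force: [-0.8, 1.0, 2.2]
eef_pos: [542.8, 103.4, 224.6]
contact_force: [-0.3, 1.0, 2.1]
```

```bash
cat >> h.py <<'E'
def yel(im,box):
    r0,r1,c0,c1=box; h=cv2.cvtColor(im[r0:r1,c0:c1],cv2.COLOR_RGB2HSV)
    m=((h[...,0]>20)&(h[...,0]<34)&(h[...,1]>170)&(h[...,2]>70)).astype(np.uint8)
    n,l,s,c=cv2.connectedComponentsWithStats(m)
    return [(int(s[i,4]),np.round(c[i]+[c0,r0],1)) for i in range(1,n) if s[i,4]>3]
B={'scene':(195,260,280,325),'side':(185,240,240,275)}
def tab(k=''):
    out=[]
    for n in B:
        c=arm.get_calibration(n); im=arm.grab_frame(n); y=sorted(yel(im,B[n]),key=lambda a:-a[0]); print(n,y[:2]); out.append(ray(c,y[0][1]))
    X,e=tri(out); print('tab',np.round(X,1),np.round(e,1)); return X
E
python3 - <<'E'
from h import *
for k in '012':
    for n in B: print(k,n,yel(cv2.imread(f'pics/{n}{k}.png')[:,:,::-1].copy(),B[n]))
st(); tab()
E
```

```text
0 scene []
0 side []
1 scene []
1 side []
2 scene []
2 side []
t 7.55 p [542.8 103.4 224.6] F [-0.3  1.   2.1] gap 0.20210671521096824
scene []Traceback (most recent call last):
  File "<stdin>", line 4, in <module>
  File "h.py", line 37, in tab
    c=arm.get_calibration(n); im=arm.grab_frame(n); y=sorted(yel(im,B[n]),key=lambda a:-a[0]); print(n,y[:2]); out.append(ray(c,y[0][1]))
                                                                                                                                ~^^^
IndexError: list index out of range
```

```bash
python3 - <<'E'
from h import *
for n,p in (('scene',(303,232)),('side',(259,221))):
    i=cv2.imread(f'pics/{n}2.png')[p[1]-4:p[1]+5,p[0]-5:p[0]+6]; h=cv2.cvtColor(i,cv2.COLOR_BGR2HSV)
    print(h[4]); print(h[...,0])
E
sed -i 's/>20)&(h\[...,0\]<34)&(h\[...,1\]>170)/>20)\&(h[...,0]<34)\&(h[...,1]>190)/' h.py
```

```text
[[  6 105  90]
 [ 12 134  97]
 [ 17 144 115]
 [ 19 161 139]
 [ 19 171 155]
 [ 19 172 160]
 [ 20 174 155]
 [ 19 165 139]
 [ 18 153 127]
 [ 17 152 154]
 [ 16 142 180]]
[[15 19 19 19 17 14 14 14 14 14 13]
 [15 19 19 20 19 17 15 14 14 14 13]
 [12 18 20 19 20 19 16 15 14 14 14]
 [ 6 15 19 20 20 20 19 17 15 15 15]
 [ 6 12 17 19 19 19 20 19 18 17 16]
 [ 8 13 14 16 19 20 20 20 19 19 18]
 [13 14 14 15 17 19 20 19 20 19 18]
 [14 13 14 15 16 19 20 20 20 19 18]
 [20 20 15 14 16 17 19 19 19 17 15]]
[[  0 192 246]
 [  1 183 255]
 [ 10 174 250]
 [ 20 158 224]
 [ 20 166 206]
 [ 20 180 196]
 [ 23 166 214]
 [ 20 169 216]
 [  3 188 236]
 [  0 185 252]
 [  0 185 252]]
[[160 173 174 168 168 145 178  10 174 101 173]
 [132 135 160   0 132 156  16  19  21  16 179]
 [ 13  83 109 129 138  12  19  21  20   9   0]
 [  3   2   4  10 178  19  20  22  15   3   0]
 [  0   1  10  20  20  20  23  20   3   0   0]
 [  0   5  16  22  21  21  19   9   0   0   1]
 [  0   8  19  22  21  22  13   1   0   1   0]
 [  0   1   9  12  12  22  12   1   0   1   0]
 [  1   0 179 179   1   4   3   1   0   0 172]]
```

```bash
sed -i 's/>20)&(h\[...,0\]<34)&(h\[...,1\]>190)/>17)\&(h[...,0]<27)\&(h[...,1]>140)/' h.py
python3 - <<'E'
from h import *
for k in '012':
    for n in B: print(k,n,yel(cv2.imread(f'pics/{n}{k}.png')[:,:,::-1].copy(),B[n]))
tab(); st()
E
```

```text
0 scene [(28, array([298.3, 208.8]))]
0 side [(13, array([262. , 195.7]))]
1 scene [(22, array([299.6, 212.9]))]
1 side [(13, array([260.2, 199.8]))]
2 scene [(44, array([303.5, 232.3]))]
2 side [(22, array([259.3, 221. ]))]
scene [(52, array([303.2, 233.3]))]
side [(19, array([259.2, 222.1]))]
tab [540.  140.2 206. ] [0.1 0.1]
t 7.7 p [542.9 103.1 224.6] F [-0.1  1.2  1.2] gap -0.32299170271375494
```

```bash
python3 -m crank '[[0.001,0.0,0,0,0,0,0],[0.002,0,0,0,0,0,0]]'|grep -E "pos|force";python3 -m crank '[[0.001,0.0,0,0,0,0,0],[0.002,0,0,0,0,0,0]]'|grep -E "pos|force"; python3 -c "
from h import *
tab()"
```

```text
eef_pos: [543.0, 102.9, 222.6]
contact_force: [-1.3, 0.6, 1.7]
eef_pos: [542.9, 102.8, 220.5]
contact_force: [-0.2, 1.2, 1.1]
scene [(43, array([303.4, 234.3]))]
side [(22, array([259.2, 223.6]))]
tab [539.5 140.8 200.5] [0.4 0.4]
```

```bash
python3 -m crank '[[0.001,0.0,0,0,0,0,0],[0.002,0,0,0,0,0,0]]'|grep -E "pos|force";python3 -m crank '[[0.001,0.0,0,0,0,0,0],[0.002,0,0,0,0,0,0]]'|grep -E "pos|force"; python3 -c "
from h import *
tab()
for n,b in (('scene',(150,290,205,355)),('side',(160,260,220,345))): 
    c,im=grab(n,n+'3.png'); i=im[b[0]:b[1],b[2]:b[3],::-1]; cv2.imwrite('pics/k_%s.png'%n,cv2.resize(i,(400,int(400*i.shape[0]/i.shape[1])),interpolation=2))
a=cv2.imread('pics/k_scene.png');b=cv2.imread('pics/k_side.png');H=min(len(a),len(b));cv2.imwrite('pics/k3.png',np.hstack([a[:H],b[:H]]))
"
```

```text
eef_pos: [542.9, 102.8, 218.5]
contact_force: [0.1, 0.3, -0.3]
eef_pos: [542.7, 102.8, 216.4]
contact_force: [-0.2, -0.3, -0.8]
scene [(45, array([303.5, 236.7]))]
side [(22, array([259.4, 227. ]))]
tab [538.9 141.1 186.6] [0.5 0.5]
```

View pics/k3.png

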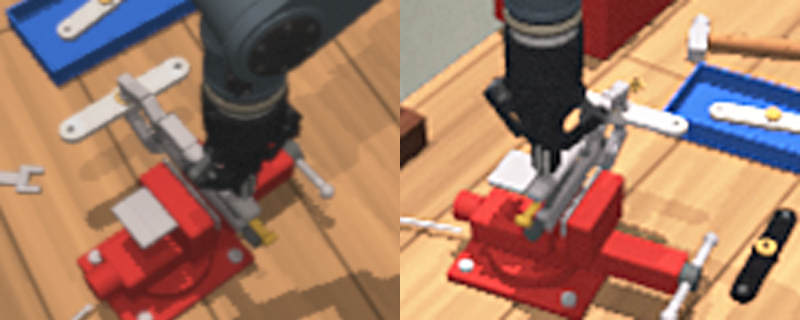

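The last step shows the tab dropping 14 mm while I moved only 4 mm, and the push has gone to zero, so the handle ran over centre onto its stop. Backing off now and checking that it holds by itself.

```bash
python3 -m crank '[[-0.04,0,0,0,0,0,0],[-0.1,0,0,0,0,0,45],[-0.13,0,0,0,0,0,45],[-0.13,0,0,0,0,0,45]]'; python3 -c "
from h import *
tab(); st()
c,im=grab('wrist','w2.png'); print(yel(im,(0,420,0,560)), arm.masks_of('wrist','release_tab')[0]['location'],proj(c,(539,141,186.6)))
for n in B: 
  for r in arm.masks_of(n,'upper_pad')[:1]: print(r['location'],r['confidence'])
"
```

```text
time_s: 9.5
eef_pos: [544.4, 102.9, 349.7]
orientation: [[0.007, -0.169, 0.986], [-0.0, 0.986, 0.169], [-1.0, -0.001, 0.007]]
contact_force: [0.7, -0.5, -0.8]
finger_gap: 38.7
scene [(46, array([303.3, 236.7]))]
side [(24, array([259.7, 226.8]))]
tab [539.  140.1 186.2] [0.1 0.1]
t 9.6 p [542.2 102.9 346. ] F [-0.   0.4 -1. ] gap 38.27398384207597
[(5, array([187.,   2.])), (5, array([186.,  10.])), (5, array([185.,  19.])), (6, array([185.7,  35.8])), (5, array([191. ,  41.4])), (4, array([196.5,  43. ])), (5, array([205.,  45.])), (5, array([211. ,  46.4])), (5, array([218.,  48.])), (11, array([235. ,  51.9])), (11, array([249. ,  55.1])), (7, array([260. ,  57.6])), (12, array([274.5,  61. ])), (24, array([293.5,  65.4])), (19, array([315.8,  70.8])), (10, array([347.9,  75.2])), (7, array([339. ,  75.6])), (164, array([117.4,  92.9])), (353, array([277.9, 157.8])), (153, array([171.8, 281.3])), (16, array([286.4, 337. ]))] [276.7, 156.3] [278.3350764  157.88423583]
[275.7, 209.2] 0.74
[277.7, 202.6] 0.55
```

View pics/w2.png

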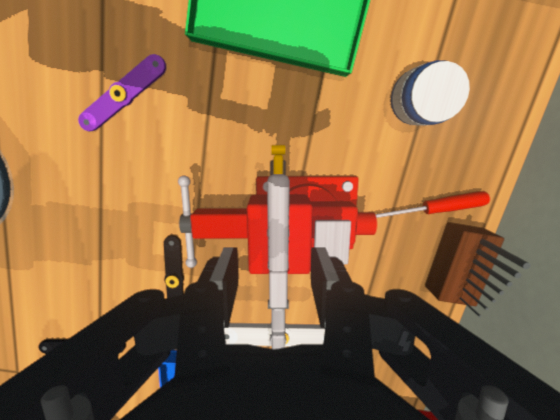

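The handle stays locked with nothing touching it. The tab bar is at (279,149), on the clamp line. I'll pinch it from above.

```bash
python3 -m crank '[[0.0,0.04,0.003,0,0,0,45],[0.05,0.04,0.003,0,0,0,45],[0.1,0.04,0.003,0,0,0,45],[0.14,0.04,0.003,0,0,0,45],[0.14,0.04,0.003,0,0,0,45]]' 25; python3 -c "
from h import *
s=st(); c,im=grab('wrist','w3.png'); r=arm.masks_of('wrist','release_tab'); print([(x['location'],x['confidence'],x['mask'].sum(), np.argwhere(x['mask']).min(0),np.argwhere(x['mask']).max(0)) for x in r[:2]])
np.set_printoptions(suppress=True); print('row/col of TCP-12mm', proj(c,s['eef_pos']),[onz(c,(x['location']),186.5).round(1) for x in r[:2]]); go((538.5,143,173),down(10),s)
"
```

```text
time_s: 10.42
eef_pos: [536.1, 142.6, 202.9]
orientation: [[-0.01, -0.169, 0.986], [-0.001, 0.986, 0.169], [-1.0, 0.001, -0.01]]
contact_force: [-0.1, -0.2, 0.6]
finger_gap: 37.9
t 10.425 p [536.1 142.6 202.9] F [-0.1 -0.2  0.6] gap 37.9177106738482
[([278.7, 252.1], 0.66, np.int64(1052), array([231, 268]), array([283, 292]))]
row/col of TCP-12mm [276.26684933 260.76897513] [array([537.8, 140.6, 186.5])]
shift [ 0.0299 -0.0001  0.0028] turn [-0.005 -0.01  -0.001] rows>= 0.5
```

```bash
python3 -m crank '[[0.015,0.004,0.001,0,0,0,45],[0.03,0.004,0.001,0,0,0,45],[0.03,0.004,0.001,0,0,0,45]]'|grep -E "pos|force|gap"; python3 -m crank '[[0,0,0,0,0,0,8],[0,0,0,0,0,0,8],[0,0,0,0,0,0,8],[0,0,0,0,0,0,8]]' 30|grep -E "pos|force|gap"; python3 -c "
from h import *
tab()"
```

```text
eef_pos: [538.3, 147.0, 175.5]
contact_force: [-0.9, 0.0, -0.1]
finger_gap: 38.3
eef_pos: [538.8, 146.8, 176.7]
contact_force: [-2.8, -0.9, 0.3]
finger_gap: 12.8
scene [(10, array([306.8, 238.5]))]
side [(9, array([257., 228.]))]
tab [536.8 154.7 194.6] [1.8 1.8]
```

```bash
python3 -m crank '[[-0.005,0,0,0,0,0,8],[-0.01,0,0,0,0,0,8]]'|grep -E "pos|force|gap"; python3 -m crank '[[-0.003,0,0,0,0,0,8],[-0.006,0,0,0,0,0,8]]'|grep -E "pos|force|gap";  python3 -m crank '[[-0.003,0,0,0,0,0,8],[-0.006,0,0,0,0,0,8]]'|grep -E "pos|force|gap"
```

```text
eef_pos: [538.9, 146.8, 186.6]
contact_force: [-2.0, -1.7, -2.5]
finger_gap: 12.9
eef_pos: [539.0, 146.9, 192.9]
contact_force: [-4.1, -1.4, 0.1]
finger_gap: 13.0
eef_pos: [539.1, 146.8, 199.0]
contact_force: [-5.2, -3.0, 1.6]
finger_gap: 13.0
```

```bash
python3 -m crank '[[-0.004,0,0,0,0,0,8],[-0.008,0,0,0,0,0,8]]'|grep -E "pos|force|gap"; python3 -m crank '[[-0.008,0,0,0,0,0,8],[-0.016,0,0,0,0,0,8]]'|grep -E "pos|force|gap"; python3 -c "
from h import *
st()
for n,b in (('scene',(150,290,205,355)),('side',(160,260,220,345))): 
    c,im=grab(n,n+'4.png'); i=im[b[0]:b[1],b[2]:b[3],::-1]; cv2.imwrite('pics/k_%s.png'%n,cv2.resize(i,(400,int(400*i.shape[0]/i.shape[1])),interpolation=2))
a=cv2.imread('pics/k_scene.png');b=cv2.imread('pics/k_side.png');H=min(len(a),len(b));cv2.imwrite('pics/k4.png',np.hstack([a[:H],b[:H]]))
"
```

```text
eef_pos: [539.3, 146.3, 207.0]
contact_force: [-3.2, -4.4, 0.5]
finger_gap: 12.5
eef_pos: [539.5, 145.0, 222.8]
contact_force: [-3.4, -7.6, -1.3]
finger_gap: 13.0
t 12.75 p [539.5 145.  222.8] F [-3.4 -7.6 -1.3] gap 12.966494221555488
```

View pics/k4.png

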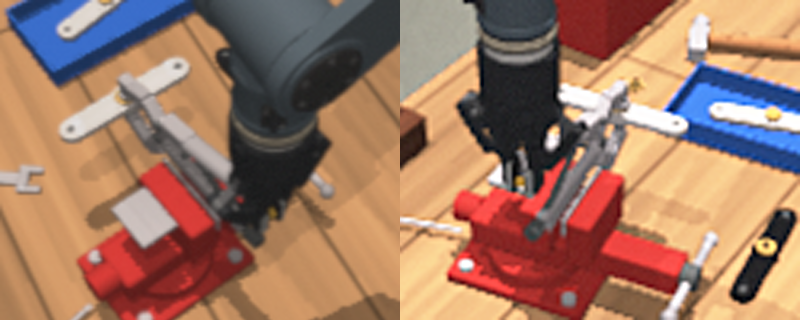

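Tab held, 46 mm lifted, lock broken. I'll follow the handle up and inwards, then let go.

```bash
python3 -m crank '[[-0.008,-0.005,0,0,0,0,8],[-0.016,-0.008,0,0,0,0,8],[-0.024,-0.011,0,0,0,0,8]]'|grep -E "pos|force|gap"; python3 -m crank '[[-0.008,-0.003,0,0,0,0,8],[-0.016,-0.006,0,0,0,0,8],[-0.024,-0.009,0,0,0,0,8]]'|grep -E "pos|force|gap"
```

```text
eef_pos: [540.6, 138.6, 247.4]
contact_force: [-4.9, 5.6, 1.1]
finger_gap: 12.6
eef_pos: [542.4, 128.8, 271.6]
contact_force: [-4.5, 0.1, -0.2]
finger_gap: 12.5
```

```bash
python3 -m crank '[[-0.007,-0.004,0,0,0,0,8],[-0.014,-0.007,0,0,0,0,8]]'|grep -E "pos|force|gap"; python3 -m crank '[[0,0,0,0,0,0,45],[0,0,0,0,0,0,45],[-0.02,0,0,0,0,0,45],[-0.07,0.0,0,0,0,0,45]]'|grep -E "pos|force|gap"; python3 -c "
from h import *
s=st(); tab()
c,im=grab('wrist','w5.png')
for n in ('scene','wrist'):
  arm.grab_frame(n)
  for t in ('rocker_mid','upper_pad'):
    for r in arm.masks_of(n,t)[:2]: print(n,t,r['location'],r['confidence'])
"
```

```text
eef_pos: [543.8, 120.6, 285.4]
contact_force: [-4.1, -0.5, -1.5]
finger_gap: 12.6
eef_pos: [543.4, 120.3, 352.9]
contact_force: [0.4, -0.9, 0.5]
finger_gap: 38.2
t 14.35 p [543.4 120.3 352.9] F [ 0.4 -0.9  0.5] gap 38.22209668908422
scene [(26, array([298. , 208.9]))]
side [(14, array([262.2, 195.7]))]
tab [543.5 115.3 294.3] [0.4 0.4]
scene rocker_mid [376.1, 239.7] 0.73
scene rocker_mid [247.9, 189.4] 0.59
scene upper_pad [272.6, 204.0] 0.62
wrist rocker_mid [171.6, 269.6] 0.9
wrist rocker_mid [124.7, 104.2] 0.84
wrist upper_pad [274.5, 278.8] 0.88
wrist upper_pad [445.4, 211.2] 0.5
```

View pics/w5.png

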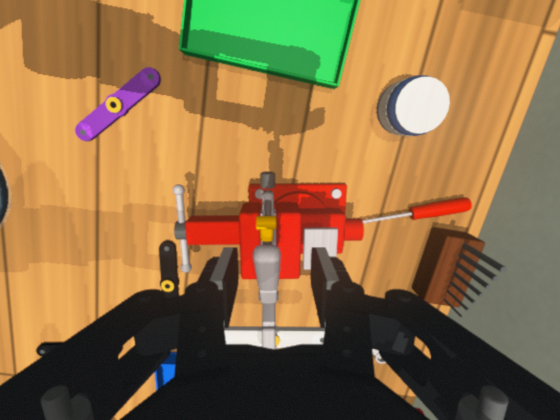

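The clamp has sprung open: yellow end at (266,225), rocker behind it in place, and the tray's near edge at (182,47)-(337,87). Next I'll locate the tray exactly and turn over the rocker's near end.

```bash
python3 -m crank '[[0,-0.04,-0.005,-0.17,0,0,60],[0,-0.08,-0.01,-0.34,0,0,80],[0,-0.12,-0.02,-0.51,0,0,80],[0,-0.17,-0.03,-0.68,0,0,80],[0,-0.215,-0.04,-0.85,0,0,80]]'|grep -E "pos|force|gap"
python3 - <<'E'
from h import *
s=st(); go((519,-104,330),down(98),s)
for n in ('scene','side'):
    im=cv2.imread(f'pics/{n}0.png'); h=cv2.cvtColor(im,cv2.COLOR_BGR2HSV); m=((h[...,0]>50)&(h[...,0]<75)&(h[...,1]>150)&(h[...,2]>60)).astype(np.uint8)
    k,l,sx,c=cv2.connectedComponentsWithStats(m); i=1+np.argmax(sx[1:,4]); P=np.argwhere(l==i)[:,::-1]
    cal_=arm.get_calibration(n)
    hull=cv2.convexHull(P.astype(np.int32))[:,0]
    ap=cv2.approxPolyDP(hull.reshape(-1,1,2),4,True)[:,0]
    W=np.array([onz(cal_,p,34)[:2] for p in hull],np.float32); print(n,sx[i,4],cv2.minAreaRect(W)); print(np.array([onz(cal_,p,34)[:2] for p in ap]).round(0).tolist())
cs=arm.get_calibration('scene'); print('bottle',onz(cs,(362,384),165),'tin',onz(cs,(258,322),70))
E
```

```text
eef_pos: [540.5, -99.9, 353.8]
contact_force: [0.6, -0.3, 0.5]
finger_gap: 68.5
t 15.425 p [540.5 -99.9 353.8] F [ 0.6 -0.3  0.5] gap 68.5230509074166
shift [ 0.0238  0.0162 -0.0147] turn [-0.685  0.    -0.001] rows>= 3.7Traceback (most recent call last):
  File "<stdin>", line 5, in <module>
    return _wrapfunc(a, 'argmax', axis=axis, out=out, **kwds)
    return bound(*args, **kwds)
ValueError: attempt to get argmax of an empty sequence
```

```bash
python3 -m crank '[[0.01,0.008,-0.008,-0.17,0,0,80],[0.02,0.016,-0.015,-0.34,0,0,80],[0.024,0.016,-0.015,-0.51,0,0,80],[0.024,0.016,-0.015,-0.685,0,0,80],[0.024,0.016,-0.015,-0.685,0,0,80]]'|grep -E "pos|force|gap"
python3 - <<'E'
from h import *
for n,p in (('scene',(345,313)),('side',(234,306))):
    im=cv2.imread(f'pics/{n}0.png'); h=cv2.cvtColor(im,cv2.COLOR_BGR2HSV); print(h[p[1],p[0]]); m=((h[...,0]>45)&(h[...,0]<85)&(h[...,1]>110)&(h[...,2]>30)).astype(np.uint8)
    k,l,sx,c=cv2.connectedComponentsWithStats(m); i=l[p[1],p[0]]; P=np.argwhere(l==i)[:,::-1]
    cal_=arm.get_calibration(n)
    hull=cv2.convexHull(np.ascontiguousarray(P).astype(np.int32))[:,0]
    ap=cv2.approxPolyDP(hull.reshape(-1,1,2),4,True)[:,0]
    W=np.array([onz(cal_,p,34)[:2] for p in hull],np.float32); print(n,sx[i,4],cv2.minAreaRect(W)); print(ap.tolist(),np.array([onz(cal_,p,34)[:2] for p in ap]).round(0).tolist())
cs=arm.get_calibration('scene'); print('bottle',onz(cs,(362,384),165),'tin',onz(cs,(258,322),70))
s=st(); c,im=grab('wrist','w6.png')
R=arm.masks_of('wrist','rocker_mid')
for r in R[:3]:
    P=np.argwhere(r['mask'])[:,::-1]; W=np.array([onz(c,p,160)[:2] for p in P],np.float32)
    print(r['confidence'],r['location'],len(P),cv2.minAreaRect(W), W.min(0),W.max(0))
print(proj(c,(584,-95,160)),proj(c,(519,-104,160)))
E
```

```text
eef_pos: [519.1, -102.7, 329.9]
contact_force: [0.1, -0.1, 0.1]
finger_gap: 68.3
[ 66 137 180]
scene 4043 ((511.1551818847656, 333.76666259765625), (130.089111328125, 239.0844268798828), 87.91693878173828)
[[392, 315], [318, 354], [298, 310], [369, 276]] [[400.0, 400.0], [632.0, 392.0], [622.0, 266.0], [391.0, 276.0]]
[ 66 141 220]
side 3062 ((500.5442810058594, 341.37847900390625), (141.89688110351562, 250.8459930419922), 87.8419418334961)
[[275, 313], [249, 342], [193, 304], [191, 297], [218, 273], [274, 306]] [[374.0, 295.0], [380.0, 417.0], [603.0, 407.0], [627.0, 391.0], [622.0, 268.0], [392.0, 275.0]]
bottle [598.04736867 509.39270995 165.        ] tin [736.59424605 253.38596623  70.        ]
t 16.05 p [ 519.1 -102.7  329.9] F [ 0.1 -0.1  0.1] gap 68.34616468274753
0.96 [267.8, 85.8] 2447 ((411.18878173828125, -121.32028198242188), (23.023347854614258, 113.43547821044922), 7.5268073081970215) [ 395.11865 -177.65614] [427.1816  -64.68449]
0.93 [275.4, 234.6] 3112 ((581.7907104492188, -94.89450073242188), (168.82432556152344, 32.36060333251953), 7.304530143737793) [ 497.68817 -119.28879] [665.63055 -69.9114 ]
0.73 [494.7, 43.0] 2769 ((344.74725341796875, 86.74003601074219), (104.8404541015625, 26.54729652404785), 44.44242477416992) [311.8132    41.615513] [384.47766  127.708336]
[273.62860117 248.41528027] [273.22419308 193.03020953]
```

View pics/w6.png

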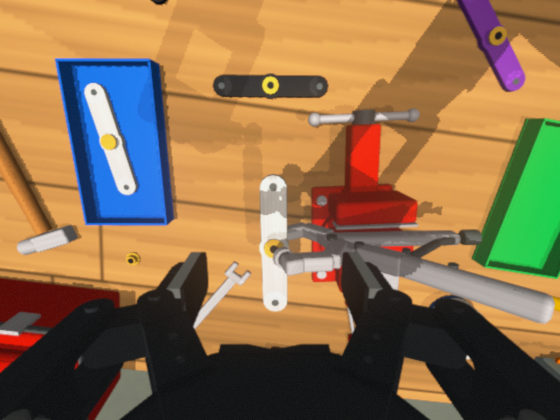

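Rocker in the clamp: (275,245), heading 7.3°, bush flange now down, unmoved. The tray is centred at about (508,336), heading ≈-2.5°. I'll grip the near end of the rocker.

```bash
python3 -m crank '[[0.05,0.004,0,0.01,0,0,53],[0.1,0.004,0,0.01,0,0,53],[0.14,0.004,0,0.01,0,0,53],[0.16,0.004,0,0.01,0,0,53],[0.16,0.004,0,0.01,0,0,53]]'|grep -E "pos|force|gap"
python3 - <<'E'
from h import *
s=st(); c,im=grab('wrist','w7.png')
R=arm.masks_of('wrist','rocker')
for r in R[:4]:
    P=np.argwhere(r['mask'])[:,::-1]; W=np.array([onz(c,p,160)[:2] for p in P],np.float32)
    print(r['confidence'],r['location'],len(P),cv2.minAreaRect(W), W.min(0),W.max(0))
print(proj(c,s['eef_pos']))
E
```

```text
eef_pos: [514.4, -102.8, 169.1]
contact_force: [0.5, 0.2, 0.1]
finger_gap: 45.3
t 16.775 p [ 514.4 -102.8  169.1] F [0.5 0.2 0.1] gap 45.28447831585732
0.92 [272.0, 284.8] 5807 ((536.4277954101562, -101.24319458007812), (81.34075164794922, 30.50214385986328), 8.323135375976562) [ 496.034   -119.67669] [576.7711  -80.86133]
0.81 [268.4, 67.6] 6147 ((418.4681091308594, -118.7432632446289), (17.001911163330078, 84.56537628173828), 7.000382423400879) [ 406.56912 -160.6965 ] [430.40973 -76.71393]
0.69 [542.9, 373.3] 201 ((575.7344360351562, 78.30841064453125), (26.747848510742188, 4.620788097381592), 60.969234466552734) [570.1035    65.968124] [583.1337    89.653656]
0.41 [559.0, 380.8] 50 ((581.76611328125, 91.2163314819336), (11.156861305236816, 2.544602155685425), 21.91535186767578) [576.273     89.705986] [586.4666   94.47879]
[275.09587874 263.23743183]
```

```bash
python3 -m crank '[[0.01,0,-0.001,0,0,0,53],[0.021,0,-0.001,0,0,0,53],[0.021,0,-0.001,0,0,0,53]]'|grep -E "pos|force|gap"; python3 -m crank '[[0,0,0,0,0,0,40],[0,0,0,0,0,0,30],[0,0,0,0,0,0,20],[0,0,0,0,0,0,20],[0,0,0,0,0,0,20]]' 60|grep -E "pos|force|gap"
```

```text
eef_pos: [514.9, -104.0, 148.8]
contact_force: [0.2, 0.6, -0.2]
finger_gap: 45.0
eef_pos: [515.7, -104.3, 149.8]
contact_force: [0.1, 0.0, 0.9]
finger_gap: 27.9
```

```bash
python3 -m crank '[[-0.003,0,0,0,0,0,20],[-0.005,0,0,0,0,0,20],[-0.005,0,-0.01,0,0,0,20],[-0.005,0,-0.03,0,0,0,20],[-0.005,0,-0.05,0,0,0,20]]'|grep -E "pos|force|gap"; python3 -m crank '[[0,0,-0.02,0,0,0,20],[0,0,-0.04,0,0,0,20],[0,0,-0.05,0,0,0,20],[0,0,-0.05,0,0,0,20]]'|grep -E "pos|force|gap"
python3 - <<'E'
from h import *
s=st(); print(np.round(s['torque'],2)); c,im=grab('wrist','w8.png')
for r in arm.masks_of('wrist','rocker')[:2]:
    P=np.argwhere(r['mask'])[:,::-1]; W=np.array([onz(c,p,165)[:2] for p in P],np.float32)
    print(r['confidence'],r['location'],len(P),cv2.minAreaRect(W))
go((s['eef_pos'][0],s['eef_pos'][1],370),None,s)
E
```

```text
eef_pos: [522.1, -155.8, 154.6]
contact_force: [0.6, 0.4, -1.7]
finger_gap: 28.0
eef_pos: [527.9, -204.3, 154.5]
contact_force: [-0.5, 1.3, -1.0]
finger_gap: 27.8
t 19.0 p [ 527.9 -204.3  154.5] F [-0.5  1.3 -1. ] gap 27.837545588020078
[ 0.    0.06 -0.02]
0.86 [382.2, 64.6] 6944 ((427.7904052734375, -172.91439819335938), (16.151958465576172, 78.09866333007812), 8.689535140991211)
0.85 [273.4, 291.1] 5972 ((540.6906127929688, -203.11410522460938), (66.02529907226562, 30.045068740844727), 9.318629264831543)
shift [-0.2155 -0.      0.    ] turn [0. 0. 0.] rows>= 3.4
```

```bash
python3 -m crank '[[-0.05,0,0,0,0,0,20],[-0.1,0,0,0,0,0,20],[-0.155,0,0,0,0,0,20],[-0.21,0,0.01,0,0,0,20],[-0.215,0,0.05,0,0,0,20]]'|grep -E "pos|force|gap"; python3 -m crank '[[0,0.001,0.05,0,0,0,20],[0,0.002,0.10,0,0,0,20],[0,0.004,0.15,0,0,0,20],[0,0.006,0.20,0,0,0,20],[0,0.007,0.25,0.02,0,0,20]]'|grep -E "pos|force|gap"
python3 - <<'E'
from h import *
s=st(); go((443,336,250),down(88),s)
E
```

```text
eef_pos: [524.0, -154.9, 374.7]
contact_force: [1.1, 0.6, -1.7]
finger_gap: 28.1
eef_pos: [482.3, 95.7, 369.5]
contact_force: [0.9, -0.2, -1.8]
finger_gap: 28.4
t 20.35 p [482.3  95.7 369.5] F [ 0.9 -0.2 -1.8] gap 28.430318151391095
shift [0.1197 0.0139 0.243 ] turn [ 0.14   0.    -0.001] rows>= 4.3
```

```bash
python3 -m crank '[[0,0.003,0.055,0.03,0,0,20],[0,0.006,0.11,0.06,0,0,20],[0,0.009,0.165,0.1,0,0,20],[0.02,0.012,0.22,0.14,0,0,20],[0.06,0.014,0.243,0.14,0,0,20]]'|grep -E "pos|force|gap"; python3 -m crank '[[0.04,0,0,0,0,0,20],[0.08,0,0,0,0,0,20],[0.12,0,0,0,0,0,20],[0.12,0,0,0,0,0,20]]'|grep -E "pos|force|gap"
python3 - <<'E'
from h import *
s=st(); c,im=grab('wrist','w9.png')
for t,z in (('rocker',s['eef_pos'][2]+10),('done_tray',34)):
  for r in arm.masks_of('wrist',t)[:2]:
    P=np.argwhere(r['mask'])[:,::-1]; W=np.array([onz(c,p,z)[:2] for p in P],np.float32)
    print(t,round(r['confidence'],2),r['location'],len(P),cv2.minAreaRect(W),W.min(0),W.max(0))
for n in ('scene','side'):
  C,im=grab(n,n+'9.png')
  for r in arm.masks_of(n,'rocker')[:4]: print(n,r['location'],r['confidence'],onz(C,r['location'],s['eef_pos'][2]+6).round(0))
E
```

```text
eef_pos: [443.8, 337.5, 310.6]
contact_force: [1.3, -0.2, -1.1]
finger_gap: 27.7
eef_pos: [441.2, 332.8, 186.8]
contact_force: [-0.5, -0.8, -0.7]
finger_gap: 28.0
t 21.475 p [441.2 332.8 186.8] F [-0.5 -0.8 -0.7] gap 27.968544274832297
rocker 0.92 [274.9, 289.8] 5891 ((454.25140380859375, 331.7979431152344), (29.559371948242188, 65.81253051757812), 89.4862060546875) [421.33936 316.81934] [487.16135 346.6399 ]
done_tray 0.79 [271.2, 197.1] 13405 ((503.68212890625, 331.2320861816406), (129.77525329589844, 234.58213806152344), 87.96114349365234) [384.4134 266.2599] [622.2781  399.93945]
scene [303.9, 186.0] 0.76 [459.   1. 193.]
scene [349.3, 293.3] 0.56 [518. 330. 193.]
scene [312.8, 134.2] 0.53 [ 336. -160.  193.]
scene [376.0, 237.3] 0.51 [373. 235. 193.]
side [317.8, 305.9] 0.93 [229. 310. 193.]
side [218.1, 257.9] 0.84 [555. 324. 193.]
side [388.4, 227.5] 0.67 [192. -82. 193.]
side [334.3, 242.7] 0.49 [303.  77. 193.]
```

View pics/w9.png

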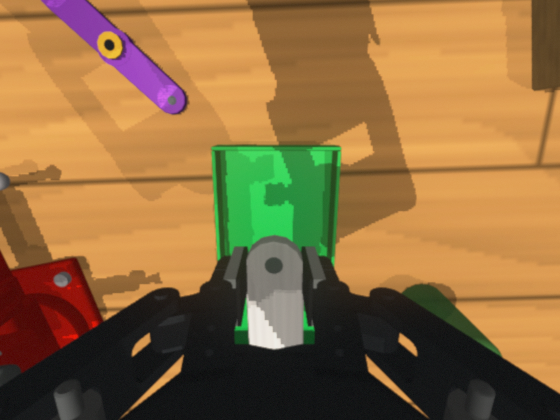

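The rocker is over the tray and lined up with it (rocker end at (275,240), tray walls at 213-341). Lowering it now.

```bash
python3 -m crank '[[0.05,-0.002,0.002,0.02,0,0,20],[0.1,-0.002,0.002,0.02,0,0,20],[0.14,-0.002,0.002,0.02,0,0,20],[0.16,-0.002,0.002,0.02,0,0,20],[0.165,-0.002,0.002,0.02,0,0,20]]'|grep -E "pos|force|gap|ori"; python3 -m crank '[[0.003,0,0,0,0,0,20],[0.007,0,0,0,0,0,20],[0.007,0,0,0,0,0,20]]'|grep -E "pos|force|gap|ori"
```

```text
eef_pos: [446.7, 335.4, 24.0]
orientation: [[-0.001, -0.998, 0.056], [-0.001, 0.056, 0.998], [-1.0, 0.001, -0.001]]
contact_force: [-0.5, 0.3, -0.2]
finger_gap: 27.9
eef_pos: [447.1, 335.7, 18.3]
orientation: [[0.001, -0.998, 0.056], [0.001, 0.056, 0.998], [-1.0, -0.001, 0.001]]
contact_force: [-0.1, -0.0, -1.6]
finger_gap: 28.0
```

```bash
python3 -m crank '[[0.004,0.003,0,0,0,0,20],[0.008,0.003,0,0,0,0,20],[0.01,0.003,0,0,0,0,20]]'|grep -E "pos|force|gap"; python3 -m crank '[[0.001,0,0,0,0,0,20],[0.002,0,0,0,0,0,20]]'|grep -E "pos|force|gap";python3 -m crank '[[0.001,0,0,0,0,0,20],[0.002,0,0,0,0,0,20]]'|grep -E "pos|force|gap"
```

```text
eef_pos: [443.5, 335.6, 7.3]
contact_force: [0.2, 0.3, -1.8]
finger_gap: 28.2
eef_pos: [443.7, 335.6, 5.6]
contact_force: [-0.8, -0.9, -0.8]
finger_gap: 28.2
eef_pos: [443.7, 335.7, 4.7]
contact_force: [-1.2, 0.5, 13.8]
finger_gap: 28.0
```

Contact with the floor at 4.7 mm. I'll ease off half a millimetre, open and back out.

```bash
python3 -m crank '[[-0.001,0,0,0,0,0,20],[-0.001,0,0,0,0,0,38],[-0.001,0,0,0,0,0,50],[-0.001,0,0,0,0,0,50],[-0.001,0,0,0,0,0,50]]'|grep -E "pos|force|gap"; python3 -m crank '[[-0.02,0,0,0,0,0,50],[-0.06,0,0,0,0,0,50],[-0.12,0,0,0,0,0,50],[-0.18,0,0,0,0,0,50],[-0.24,0,0,0,0,0,50]]'|grep -E "pos|force|gap"
python3 - <<'E'
from h import *
s=st(); tab()
for n in ('scene','side','wrist'):
  C,im=grab(n,n+'10.png')
  for r in arm.masks_of(n,'rocker')[:4]:
    P=np.argwhere(r['mask'])[:,::-1]; W=np.array([onz(C,p,14)[:2] for p in P],np.float32); print(n,np.round(r['location']),round(r['confidence'],2),cv2.minAreaRect(W))
C=arm.get_calibration('wrist')
for r in arm.masks_of('wrist','done_tray')[:1]:
    P=np.argwhere(r['mask'])[:,::-1]; W=np.array([onz(C,p,34)[:2] for p in P],np.float32); print('tray',cv2.minAreaRect(W),W.min(0),W.max(0))
E
```

```text
eef_pos: [443.7, 335.7, 4.6]
contact_force: [-0.7, 0.4, -0.3]
finger_gap: 42.8
eef_pos: [443.3, 335.4, 246.5]
contact_force: [1.0, 0.5, 0.7]
finger_gap: 42.5
t 24.95 p [443.3 335.4 246.5] F [1.  0.5 0.7] gap 42.50471630500724
scene [(28, array([298.3, 208.8]))]
side [(12, array([262.3, 195.8]))]
tab [542.8 115.6 294.5] [0.5 0.5]
scene [314. 134.] 0.76 ((229.00424194335938, -297.73455810546875), (169.17698669433594, 40.769100189208984), 11.009631156921387)
scene [300. 185.] 0.74 ((396.0834655761719, -119.51313018798828), (35.41353225708008, 167.90444946289062), 8.174236297607422)
scene [340. 314.] 0.61 ((513.0729370117188, 335.3499450683594), (34.043148040771484, 169.91778564453125), 87.3458023071289)
scene [381. 225.] 0.5 ((290.8929748535156, 172.19699096679688), (153.23606872558594, 30.711580276489258), 38.71138381958008)
side [320. 304.] 0.97 ((285.210693359375, 185.36270141601562), (169.26205444335938, 39.346954345703125), 43.8528938293457)
side [396. 230.] 0.79 ((220.80551147460938, -297.2359619140625), (160.60890197753906, 45.34758758544922), 12.169377326965332)
side [341. 174.] 0.68 ((561.397216796875, -518.1319580078125), (269.3422546386719, 67.75484466552734), 30.41707420349121)
side [233. 306.] 0.6 ((510.4931335449219, 335.9305419921875), (34.8432731628418, 164.49253845214844), 87.07737731933594)
wrist [276. 227.] 0.88 ((510.6986389160156, 332.88946533203125), (32.63311004638672, 168.13299560546875), 86.76477813720703)
wrist [130.  58.] 0.73 ((289.62030029296875, 181.72801208496094), (167.50083923339844, 32.964656829833984), 44.47641372680664)
tray ((506.294921875, 331.1521301269531), (131.7572784423828, 242.31248474121094), 87.94953918457031) [383.9232 262.3393] [629.12115 399.03073]
```

Run:
```python
from h import *
C=arm.get_calibration('wrist'); im=cv2.imread('pics/wrist10.png')[:,:,::-1].copy()
q=proj(C,(511,333,15)).astype(int); print(q,[y for y in yel(im,(q[1]-35,q[1]+35,q[0]-35,q[0]+35)) if y[0]>15])
for i in range(4): arm.grab_frame('scene')
st(); print(arm.hand_in())
```

```text
[276 233] [(165, array([276.1, 234.1]))]
t 25.6 p [443.5 335.5 243.7] F [ 0.3 -0.1  0. ] gap 42.73888228543192
the job is handed in; nothing more can be done
None
```

I did the whole job in the order asked and handed it in at 25.6 s.

- **Locking:** I pushed the handle down with the closed fingertips. The push fell to zero and the handle ran the last stretch by itself, and it stayed locked after I backed off. I didn't push it on against its stop.
- **Release:** I pinched the yellow end and lifted it until the lock broke, then followed the handle up and let go. The clamp is open again, with the yellow end back near its starting height (294 mm against about 299 mm).
- **Placing:** I gripped the rocker by its near end, drew it out and set it down on the tray floor. The last readings put it at about (511–513, 333–336) mm, against a tray centre of about (506–511, 331–334) mm. It is lined up with the tray to about 1°, with the brass showing on top at its middle.

**Less certain points:**
- **Bush depth:** I couldn't measure it directly. That it is home rests on the clamp locking over centre and on the flange looking flush in the picture.
- **Push force:** it was lower than described, about 7 N at most in the readings I took and only 1–2 N close to dead centre.
- **Side camera:** its tray outline came out about 10 mm off the others because it included the tray's walls. I used its corner points instead.
- **Bystanders:** I didn't check them one by one at the end, but the arm went near none of them.

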